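# Release the spring-extension rig and hold it at the set pointer

### The arm

A 6-joint arm with a two-finger parallel gripper is mounted at the origin on a cart in front of the work surface, level with it; the furniture and walls round the work are solid. World frame = base frame: x ahead of the robot, y to its left, z up, the work surface at z = 0. Lengths are in m, angles in degrees, forces in N, time in s.
With the tool pointing down it reaches from about 0.3 to 0.775 m from the base axis. Payload 14.6 kg.
Tool frame: the origin (TCP) lies midway between the tips of the shut fingers; the grasp point (between the pads) lies 19 mm behind it; x points along the fingers, y is the direction in which the jaws open and shut, and the axes are right-handed (so a half turn about x gives the same grasp; the last joint's range is limited). The gripper opens to 94 mm and grips with 3 to 60 N. Pads are 16 mm wide; open, the fingers measure 119 mm over their backs; the gripper's body (75 mm by 177 mm) begins 78 mm behind the grasp point.
Start: joints at [-77.957, 17.183, 87.147, -0, 75.671, -3.816], TCP at [0.15, -0.529, 0.205] pointing down, gripper open.
Joint ranges: [-173.82, 173.82], [-45.26, 126.66], [13.44, 144.39], [-59.66, 239.66], [0, 175.72], [-146.38, 146.38]. Speed limits (degrees/s): [127.2, 127.2, 147.25, 180, 180, 180].

### API

Orientations are given as a 3x3 rotation matrix whose columns are the frame's x, y, z axes.
In Python, from cell import state, camera, camera_params, job_done gives the robot as it stands. The module is installed in compiled form; this text tells all that it offers.
- The arm moves only by the tool play_rows, never from a script. Its argument "increments" is a list that holds one entry, the list of rows, each a list of 4 numbers: the shift along the tool's x, y, z normalised to -1 to 1, where 1 is 2 cm, then the turn about the tool's x normalised to -1 to 1, where 1 is 6 degrees. In form: [[[tx, ty, tz, turn], ...]]. A call has 1 to 20 rows; each row shifts and turns the pose as measured when the row begins, along the tool's axes as they then stand; what a row does not reach is not made up. A row lasts 1/10 s, in which the tool goes at most 50 mm and 8.59 degrees, less where a joint would pass 70% of its speed; a pose out of reach is approached as far as the arm can. A call with a number of a shift or a turn outside -1 to 1 is refused whole. A call with a gripper value outside its range is refused whole. "fingers" is the opening, from -1 (shut) to 1 (fully open), set as the call begins (left out, the last holds). The fingers move at their own pace and stop on an object; "squeeze" is the grip in N (left out, the last holds). Time passes only in rows, so rows that do not move let the fingers close. It gives the time, the measured TCP pose, the force and the opening at its end, in the units of the state.
- state(): the state, without advancing time (a new reading comes with each control period).
- camera(name): name is "side" or "top" or "wrist"; returns the picture (400x640x3 uint8, red, green, blue); there is no depth.
- camera_params(name): a dict with "vertical_fov" (degrees; the focal length in pixels is half the picture's height over the tangent of half this angle, whatever the lens; pixels are square), "cx", "cy" (the principal point, pixels), "view" (4x4, takes a point from world to camera coordinates). Camera axes: x right, y up, looking along -z (the intrinsics and any distortion apply to the point x, -y, -z); pixel columns grow to the right and rows downward; lengths in m; the calibration is good to about 2 mm. A picture is of the moment at which its call begins: read the wrist's pose just before it. camera_params takes no time and is no camera call; for the wrist camera it gives the pose at the moment of the call.
- job_done(): hands the job in, once; it reports no verdict.
The state is a dict: "clock": time; "joints": joint angles; "qd": joint speeds; "joint_torque": joint torques, N m; "eef_pos": TCP position; "tcp_rot": TCP orientation; "contact_force": force on the tool from outside, world axes, zero at the start; "wrist_torque": the same for the moment, N m; "finger_gap": opening from 0.0 (shut) to 1.0 (fully open).
Only numpy, scipy, OpenCV 4.12 (cv2) and the standard library are available. Lean on these libraries where they do the work, as an engineer would, in place of code of your own. Each camera call takes 0.05 s, during which the arm holds its last target. There are 200 camera calls.

### The job

The spring-extension rig on the bench is stowed: press the lock button on top of its black housing so that the telescoping tube springs free, then take the tube by its spool-shaped pull grip and draw it out against the spring until its index blade stands level with the pointer that has been set on the scale, and hold it there steadily for the class to read. Do not shift the pointer, do not stretch the spring more than about a centimetre past it, and leave the flask, the jar and the timer beside the rig standing where they are. Finish while still holding the grip at the pointer: nothing is let go at the end.

Things in the scene. Friction and masses are not known exactly. Their poses are not given: they have to be found in the camera images.
- rig: fixed rig: aluminium base 100 x 445 mm (top z 18 mm, its y -228 to +218 mm), black lock housing 46 x 36 mm (top z 98 mm), behind it a clear sleeve with the coil spring; white scale bar on the robot's side. Origin on the table under the lock button; its -y axis is the way the tube draws out (to the robot's right, rig yaw -0.28 to 0.12), z up. Tube axis: x = 0, 75 mm up
- button_top (a point): centre of the top of the round grey lock button, 19 mm diameter, 108 mm above the table, 10 mm proud of the housing. Goes straight down 6 mm (2 N at first, 5 N fully down), springs back up when let go. Down 5 mm or more it frees the tube, which springs out about 15 mm within a second and then stays free; unpressed, the tube cannot be drawn out
- draw_tube: telescoping tube with collar, index blade and pull grip, 0.15 kg; slides only along the rig's -y. Its origin is the rig's origin while stowed and moves with the tube, so the distance between the two is the extension: 0 stowed, about 15 mm sprung free (scale zero), end stop 115 mm. Beyond 15 mm the spring pulls back 0.1 N per mm
- grip_mid (a point): middle of the black spool-shaped pull grip on the tube's free end, on the tube axis, 75 mm up, 90 mm from the button when stowed. Between two 36 mm flanges its waist is a level bar, 26 mm diameter, 34 mm long along the tube; grasp from above, fingers closing across the tube. Base 57 mm below its axis; pointer slide 38 mm below, on the robot's side; else clear for 45 mm
- index (a point): tip of the steel index blade, a strip 3 mm thick that hangs from the tube's collar down to the scale bar on the robot's side; moves with the tube, always 61 mm nearer the housing than grip_mid along the tube axis
- pointer_tip (a point): tip of the black pointed pointer on a small black slide (16 mm long, top 37 mm above the table) on the robot's edge of the scale bar (ticks every 5 mm); set at 35 to 75 mm of the scale. Slides stiffly (4 N); must stay as set. Index and pointer are level when equal along the rig's y axis
- flask_front: bystander: clear round flask with a neck, 95 mm diameter, 152 mm tall, past the pull end of the rig, origin at its underside
- jar_1: bystander: screw-cap sample jar, 44 mm diameter, 64 mm tall, behind the rig as seen from the robot, origin at its underside
- timer: bystander: digital timer standing on edge, 24 x 62 x 56 mm, on the robot's side of the sleeve, origin at its underside

How it is judged:
By the outcome, as a careful person would: the job done as asked, in the order asked, and still so for the second after the job is handed in, while the arm keeps its last pose, push and grip.
It also fails if it takes over 42 s, if anything falls off the work surface, if the arm or the gripper's body presses on something with over 40 N, if the wrist force passes 120 N, or if a joint passes its speed limit or range.

## Working session

There is one attempt and no reset: what is moved stays moved. The work goes in short steps, Python scripts to look and compute and a tool call to move; the robot and the scene stay as the last step left them, time stands still between calls to the robot, and variables do not carry over. Pictures are saved under pics/ and viewed, about 8 in all and at most 12, crops included, and the job is handed in when it is done.

Besides the shell and the picture viewer there is one more tool, called as a command line: name --argument value ..., lists and objects as JSON in quotes. play_rows: Moves the arm, as the interface text tells. Its arguments: {"type":"object","properties":{"increments":{"type":"array"},"fingers":{"type":"number"},"squeeze":{"type":"number"}},"required":["increments"]}

```bash
mkdir -p pics; cat > h.py <<'E'
import numpy as np, cv2
from cell import state, camera, camera_params, job_done
def ray(p,u,v):
    f=200/np.tan(np.radians(p["vertical_fov"])/2); V=np.array(p["view"])
    d=np.array([(u-p["cx"])/f,-(v-p["cy"])/f,-1.]); R=V[:3,:3]
    return -R.T@V[:3,3], R.T@d
def onz(p,u,v,z):
    o,d=ray(p,u,v); return o+d*(z-o[2])/d[2]
def proj(p,X):
    f=200/np.tan(np.radians(p["vertical_fov"])/2); V=np.array(p["view"])
    c=V[:3,:3]@X+V[:3,3]; return p["cx"]+f*c[0]/-c[2], p["cy"]-f*c[1]/-c[2]
def tri(p1,a,p2,b):
    o1,d1=ray(p1,*a);o2,d2=ray(p2,*b)
    t=np.linalg.lstsq(np.c_[d1,-d2],o2-o1,rcond=None)[0]
    A=o1+t[0]*d1;B=o2+t[1]*d2; return (A+B)/2,np.linalg.norm(A-B)
def snap(n,name):
    im=camera(n); cv2.imwrite(f"pics/{name}.png",cv2.cvtColor(im,cv2.COLOR_RGB2BGR)); return im
E
python3 - <<'E'
from h import *
s=state();print(s)
for n in("side","top","wrist"):
    p=camera_params(n);snap(n,n+"0");print(n,p)
E
```

```text
{'clock': 0.0, 'joints': array([-7.79582522e+01,  1.72151967e+01,  8.71792309e+01,  1.30850529e-03,
        7.56676158e+01, -3.81601292e+00]), 'qd': array([-0.00212318,  0.00235969, -0.14809945,  0.00380299,  0.07949518,
        0.02937524]), 'joint_torque': array([ 4.66205471e-03, -5.31802726e+01, -3.52735984e+01,  7.09742121e-02,
        2.45187536e-02, -1.03048460e-04]), 'eef_pos': array([ 0.15023889, -0.52883098,  0.20489835]), 'tcp_rot': array([[-2.04271040e-04,  2.73244574e-01, -9.61944573e-01],
       [ 1.06364935e-03, -9.61943989e-01, -2.73244634e-01],
       [-9.99999413e-01, -1.07898768e-03, -9.41391138e-05]]), 'contact_force': array([-0.1508929 ,  0.21422667, -0.39530038]), 'wrist_torque': array([ 0.05728608,  0.00730999, -0.06388083]), 'finger_gap': 1.0007982045318118}
side {'vertical_fov': 54.04511093204034, 'cx': 328.2000124590668, 'cy': 198.33558897136302, 'view': array([[-0.90590225, -0.42334144,  0.01109661,  0.46462446],
       [ 0.18070375, -0.36272215,  0.91420938, -0.18209305],
       [-0.38299773,  0.83018954,  0.4050902 , -0.66271216],
       [ 0.        ,  0.        ,  0.        ,  1.        ]])}
top {'vertical_fov': 55.82631126514612, 'cx': 322.77344588496703, 'cy': 198.38452045580277, 'view': array([[ 0.00727013, -0.99993439,  0.00885203, -0.01834267],
       [ 0.98498726,  0.00868772,  0.17240832, -0.53819801],
       [-0.17247392,  0.00746571,  0.98498579, -0.86090826],
       [ 0.        ,  0.        ,  0.        ,  1.        ]])}
wrist {'vertical_fov': 65.42108966779593, 'cx': 315.28692267772715, 'cy': 196.2553988084382, 'view': array([[ 2.72949750e-01, -9.62028072e-01, -6.50617507e-04,
        -5.49680326e-01],
       [ 9.35043100e-01,  2.65452422e-01, -2.35009387e-01,
         2.40169824e-02],
       [ 2.26258336e-01,  6.35373980e-02,  9.71992883e-01,
        -3.88593007e-01],
       [ 0.00000000e+00,  0.00000000e+00,  0.00000000e+00,
         1.00000000e+00]])}
```

View pics/top0.png

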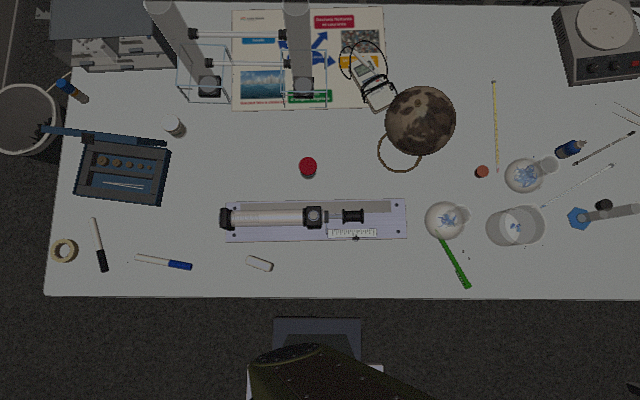

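View pics/side0.png

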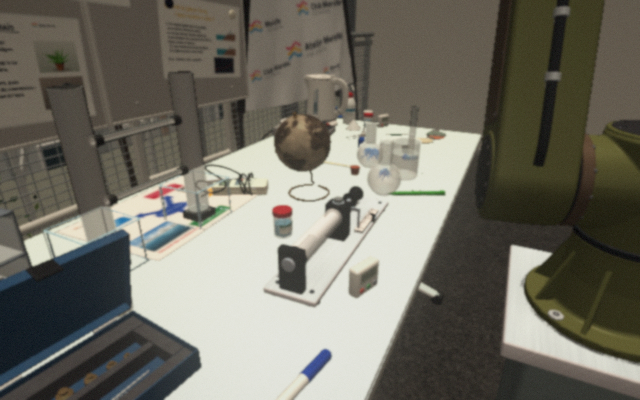

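Top view: lock button near (314,215), grip about (352,216), pointer about (355,238). The flask is at (445,220), jar at (308,167) and timer at (260,263).

```bash
python3 - <<'E'
from h import *
p=camera_params("top")
for n,u,v,z in[("btn",314,215,.108),("grip",352,216,.075),("ptr",355,239,.037),("bolt1",397,205,.018),("bolt2",235,236,.018),("bolt3",397,234,.018),("flask",440,220,.05),("jar",308,167,.064),("timer",260,262,.056)]:
    print(n,onz(p,u,v,z).round(4))
im=cv2.imread("pics/top0.png")[180:280,200:480]
cv2.imwrite("pics/top0c.png",cv2.resize(im,None,fx=2.85,fy=2.85,interpolation=cv2.INTER_CUBIC))
E
```

```text
btn [0.49   0.0057 0.108 ]
grip [ 0.4927 -0.0817  0.075 ]
ptr [ 0.4423 -0.0918  0.037 ]
bolt1 [ 0.5284 -0.1983  0.018 ]
bolt2 [0.4485 0.1988 0.018 ]
bolt3 [ 0.4565 -0.1964  0.018 ]
flask [ 0.488  -0.2932  0.05  ]
jar [0.6112 0.022  0.064 ]
timer [0.3864 0.1299 0.056 ]
```

View pics/top0c.png

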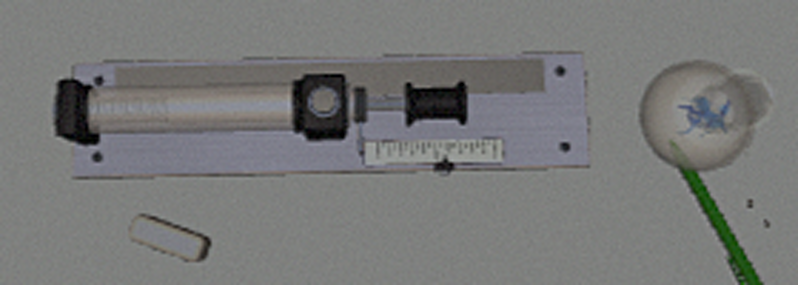

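The rig is nearly straight (yaw ≈ 0.02). I'll plan the move to above the button with the jaws across the tube.

```bash
cat >> h.py <<'E'
def plan(target,yaw,step=0.02,maxturn=1.0):
    "rows to target; tool y ends at world angle yaw (rad), tool down"
    s=state();pos=s["eef_pos"].copy();R=s["tcp_rot"];a=np.arctan2(R[1,1],R[0,1]);rows=[]
    while len(rows)<60:
        e=np.array(target)-pos; da=(yaw-a+np.pi)%(2*np.pi)-np.pi
        if np.linalg.norm(e)<2e-4 and abs(da)<2e-3: break
        T=np.c_[[0,0,-1],[np.cos(a),np.sin(a),0],[np.sin(a),-np.cos(a),0]]
        l=T.T@e; l*=min(1,step/max(1e-9,np.abs(l).max()))
        t=np.clip(-np.degrees(da)/6,-maxturn,maxturn)
        r=np.r_[l/.02,t].round(2); rows.append(r.tolist())
        pos=pos+T@(r[:3]*.02); a-=np.radians(6*r[3])
    print(len(rows),str(rows).replace(" ",""))
E
python3 -c "
from h import *
plan([.475,.0,.205],.02)"
```

```text
28 [[0.0,-0.92,-1.0,-1.0],[0.0,-0.74,-1.0,-1.0],[0.0,-0.59,-1.0,-1.0],[0.0,-0.46,-1.0,-1.0],[0.0,-0.34,-1.0,-1.0],[0.0,-0.22,-1.0,-1.0],[0.0,-0.12,-1.0,-1.0],[0.0,-0.01,-1.0,-1.0],[0.0,0.09,-1.0,-1.0],[0.0,0.2,-1.0,-1.0],[0.0,0.31,-1.0,-1.0],[0.0,0.43,-1.0,-1.0],[0.0,0.57,-1.0,-0.55],[0.0,0.64,-1.0,0.0],[0.0,0.64,-1.0,0.0],[0.0,0.64,-1.0,0.0],[0.0,0.64,-1.0,0.0],[0.0,0.64,-1.0,0.0],[0.0,0.65,-1.0,0.0],[0.0,0.64,-1.0,0.0],[0.0,0.65,-1.0,0.0],[0.0,0.64,-1.0,0.0],[0.0,0.65,-1.0,0.0],[0.0,0.64,-1.0,0.0],[0.0,0.65,-1.0,0.0],[0.0,0.64,-1.0,0.0],[0.0,0.65,-1.0,0.0],[0.0,0.06,-0.1,0.0]]
```

play_rows --increments '[[[0,-0.9,-1,-1],[0,-0.75,-1,-1],[0,-0.6,-1,-1],[0,-0.45,-1,-1],[0,-0.35,-1,-1],[0,-0.2,-1,-1],[0,-0.1,-1,-1],[0,0,-1,-1],[0,0.1,-1,-1],[0,0.2,-1,-1],[0,0.3,-1,-1],[0,0.45,-1,-1],[0,0.55,-1,-0.55],[0,0.65,-1,0],[0,0.65,-1,0],[0,0.65,-1,0]]]' --fingers 1

```text
clock: 1.75
eef_pos: [0.3332, -0.2084, 0.2029]
tcp_rot: [[-0.003, 0.997, 0.072], [0.006, 0.072, -0.997], [-1.0, -0.002, -0.006]]
contact_force: [0.9, -0.4, -0.6]
finger_gap: 0.999
```

```bash
python3 -c "
from h import *
plan([.475,.0,.205],.02)"
```

```text
11 [[-0.01,0.79,-1.0,0.5],[-0.01,0.71,-1.0,-0.0],[-0.01,0.71,-1.0,-0.0],[-0.01,0.71,-1.0,-0.0],[-0.01,0.71,-1.0,-0.0],[-0.01,0.71,-1.0,-0.0],[-0.01,0.71,-1.0,-0.0],[-0.01,0.71,-1.0,-0.0],[-0.01,0.71,-1.0,-0.0],[-0.01,0.71,-1.0,-0.0],[-0.01,0.17,-0.24,-0.0]]
```

play_rows --increments '[[[0,0.8,-1,0.5],[0,0.7,-1,0],[0,0.7,-1,0],[0,0.7,-1,0],[0,0.7,-1,0],[0,0.7,-1,0],[0,0.7,-1,0],[0,0.7,-1,0],[0,0.7,-1,0],[0,0.7,-1,0],[0,0.3,-0.4,0],[0,0,0,0],[0,0,0,0],[0,0,0,0]]]'

```text
clock: 3.15
eef_pos: [0.48, 0.0139, 0.2022]
tcp_rot: [[-0.006, 1.0, 0.02], [0.006, 0.02, -1.0], [-1.0, -0.006, -0.006]]
contact_force: [0.7, 0.3, 0.2]
finger_gap: 0.998
```

```bash
python3 - <<'E'
from h import *
import pickle
s=state();p=camera_params("wrist");im=snap("wrist","w1");pickle.dump(p,open("w1.pkl","wb"))
print(s["eef_pos"],s["qd"].round(2))
for n,X in[("btn",(.49,.0057,.108)),("grip",(.4927,-.0817,.075)),("ptr",(.4423,-.0918,.037))]:print(n,proj(p,np.array(X)))
E
```

```text
[0.4800097  0.01389143 0.20221075] [-0.68 -0.4   0.42 -0.14  0.03 -0.32]
btn (np.float64(326.76451871553877), np.float64(207.85192833532713))
grip (np.float64(325.976048226798), np.float64(278.05931738606904))
ptr (np.float64(282.87761957874466), np.float64(269.4993703678675))
```

View pics/w1.png

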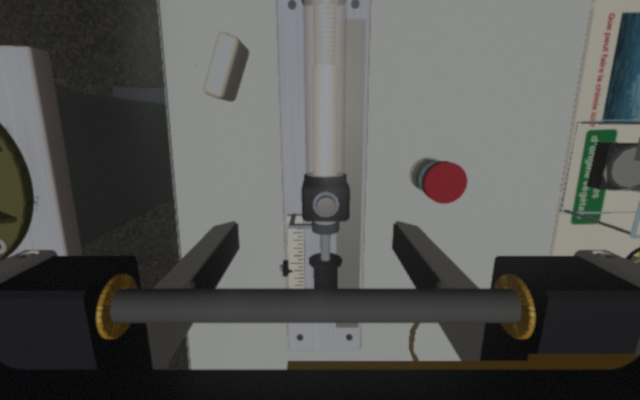

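Wrist view: button at about (325,204), pointer tip about (291,268), scale bar at x≈297. The crossbar hides part of the grip, so I'll shift toward +y for a second view.

play_rows --increments '[[[0,0.2,-1,0],[0,0.2,-1,0],[0,0,-1,0],[0,0,0,0],[0,0,0,0],[0,0,0,0]]]'

```text
clock: 3.8
eef_pos: [0.4862, 0.0712, 0.2033]
tcp_rot: [[-0.004, 1.0, 0.015], [0.005, 0.015, -1.0], [-1.0, -0.004, -0.005]]
contact_force: [-0.4, -0.6, 0.5]
finger_gap: 1.002
```

```bash
python3 - <<'E'
from h import *
import pickle
s=state();p=camera_params("wrist");im=snap("wrist","w2");pickle.dump(p,open("w2.pkl","wb"))
print(s["eef_pos"],s["qd"].round(2))
for n,X in[("btn",(.49,.0057,.108)),("grip",(.4927,-.0817,.075)),("ptr",(.4423,-.0918,.037))]:print(n,proj(p,np.array(X)))
a=cv2.imread("pics/w1.png")[150:300,240:390];b=cv2.imread("pics/w2.png")[180:330,240:390]
cv2.imwrite("pics/w12.png",cv2.resize(np.hstack([a,b]),(800,400),interpolation=cv2.INTER_CUBIC))
E
```

```text
[0.48620729 0.0712202  0.20328669] [-0.81 -0.33  0.31 -0.18  0.05 -0.55]
btn (np.float64(318.7859924057274), np.float64(265.2972406368953))
grip (np.float64(319.64447546494506), np.float64(323.97738452060776))
ptr (np.float64(278.7868103220691), np.float64(311.31335490263206))
```

View pics/w12.png

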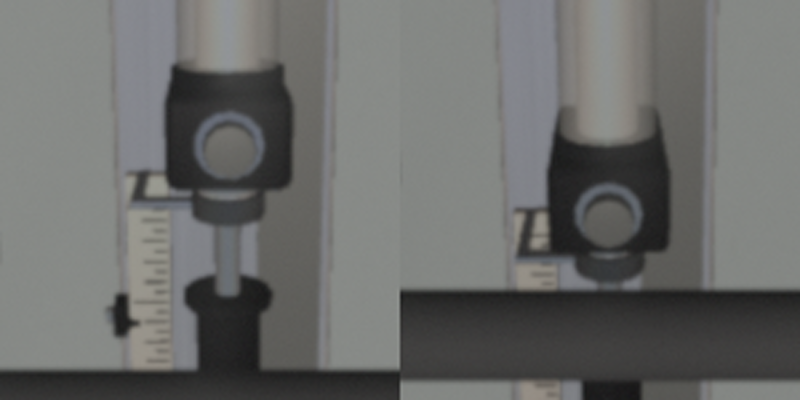

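Button at w1 (326.2,205.1) and w2 (318,260.6). Pointer tip at w1 (291.7,270.7), and the index blade along v≈227 in w1.

```bash
python3 - <<'E'
from h import *
import pickle
p1,p2=[pickle.load(open(f"w{i}.pkl","rb")) for i in(1,2)];pt=camera_params("top")
b1=(326.2,205.1);b2=(318,260.6);bt=(200+322/2.85,180+100/2.85)
print(tri(p1,b1,p2,b2),tri(p1,b1,pt,bt),tri(p2,b2,pt,bt))
for p,b in((p1,b1),(p2,b2),(pt,bt)):print(onz(p,*b,.108))
pp=(200+443/2.85,180+163/2.85)
print("ptr",tri(p1,(291.7,270.7),pt,pp),onz(p1,291.7,270.7,.035),onz(pt,*pp,.035))
print("bolts",[onz(pt,200+u/2.85,180+v/2.85,.018).round(4) for u,v in((98,80),(560,71),(97,157),(565,147))])
plan([.491,.006,.118],.02)
E
```

```text
(array([0.48957075, 0.00540718, 0.09711956]), np.float64(0.0005123575920373337)) (array([0.48963937, 0.00800807, 0.10726813]), np.float64(0.0004142441126684678)) (array([0.48979234, 0.00815033, 0.10326155]), np.float64(0.001152521309022269))
[0.48941513 0.00827287 0.108     ]
[0.4891721  0.01053025 0.108     ]
[0.48974339 0.00793199 0.108     ]
ptr (array([ 0.44975879, -0.09431342,  0.03238486]), np.float64(0.006019017704964292)) [ 0.45275394 -0.09415222  0.035     ] [ 0.44673164 -0.09302474  0.035     ]
bolts [array([0.5172, 0.2035, 0.018 ]), array([ 0.5286, -0.1971,  0.018 ]), array([0.4507, 0.2012, 0.018 ]), array([ 0.4625, -0.1996,  0.018 ])]
5 [[1.0,0.04,0.76,-0.05],[1.0,0.04,0.77,-0.0],[1.0,0.04,0.76,-0.0],[1.0,0.05,0.77,-0.0],[0.26,0.01,0.2,-0.0]]
```

```bash
python3 -c "
from h import *
plan([.4895,.0083,.125],.029)"
```

```text
4 [[1.0,0.03,0.8,-0.14],[1.0,0.02,0.8,-0.0],[1.0,0.02,0.81,-0.0],[0.91,0.01,0.73,-0.0]]
```

play_rows --increments '[[[0,0,1,-0.05],[0,0,1,0],[0,0,1,0],[0,0,0,0],[0,0,0,0],[0,0,0,0],[0,0,0,0]]]' --fingers -1 --squeeze 20

```text
clock: 4.55
eef_pos: [0.4869, 0.007, 0.2032]
tcp_rot: [[-0.004, 1.0, 0.017], [0.005, 0.017, -1.0], [-1.0, -0.004, -0.005]]
contact_force: [-0.9, 0.2, -0.6]
finger_gap: 0.439
```

```bash
python3 -c "
from h import *
plan([.4895,.0083,.125],.029)"
```

```text
4 [[1.0,0.03,-0.02,-0.12],[1.0,0.04,-0.01,0.0],[1.0,0.03,-0.02,0.0],[0.91,0.03,-0.01,0.0]]
```

play_rows --increments '[[[0,0.1,0,-0.1],[0.5,0,0,0],[0.7,0,0,0],[0.7,0,0,0],[0.7,0,0,0],[0.7,0,0,0],[0.4,0,0,0],[0,0,0,0],[0,0,0,0]]]'

```text
clock: 5.45
eef_pos: [0.488, 0.01, 0.1227]
tcp_rot: [[-0.006, 0.999, 0.032], [0.006, 0.032, -0.999], [-1.0, -0.006, -0.006]]
contact_force: [-0.4, -0.5, 0.7]
finger_gap: 0.01
```

```bash
python3 -c "
from h import *
print(state()['contact_force'])
plan([.4895,.0083,.103],.029)
snap('wrist','w3')"
```

```text
[-0.44796037 -0.52751605  0.70287159]
1 [[0.99,0.07,0.09,0.03]]
```

View pics/w3.png

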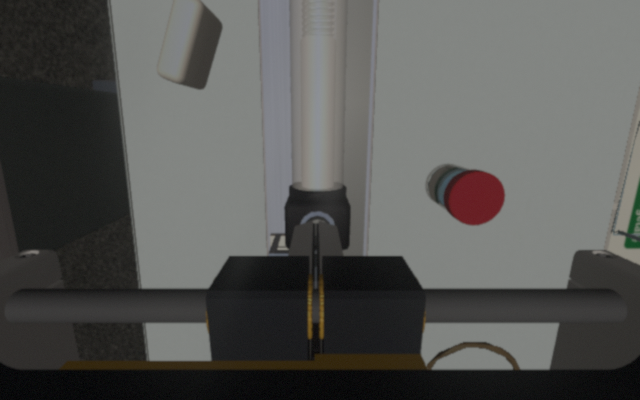

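The fingertips sit over the button, so I'll press.

play_rows --increments '[[[0.5,0.05,0.05,0],[0.3,0,0,0],[0.15,0,0,0],[0.1,0,0,0],[0.1,0,0,0]]]'

```text
clock: 6.0
eef_pos: [0.4906, 0.009, 0.1016]
tcp_rot: [[-0.001, 0.999, 0.032], [0.005, 0.032, -0.999], [-1.0, -0.001, -0.005]]
contact_force: [-14.5, 0.3, 40.2]
finger_gap: 0.004
```

play_rows --increments '[[[-0.15,0,0,0],[-0.5,0,0,0],[-1,0,0,0],[-1,0,0,0]]]'

```text
clock: 6.4
eef_pos: [0.49, 0.0087, 0.1557]
tcp_rot: [[-0.003, 0.999, 0.032], [0.005, 0.032, -0.999], [-1.0, -0.003, -0.006]]
contact_force: [0.5, -0.3, 0.7]
finger_gap: 0.01
```

```bash
python3 - <<'E'
from h import *
print(state()['contact_force'])
g=np.array([.4895,.0083,.075])+.105*np.array([np.sin(.029),-np.cos(.029),0]);print(g)
plan([g[0],g[1]+.06,.205],.029)
a=snap("top","t2")[180:280,260:480]
cv2.imwrite("pics/t2c.png",cv2.cvtColor(cv2.resize(a,None,fx=3.6,fy=3.6,interpolation=cv2.INTER_CUBIC),cv2.COLOR_RGB2BGR))
E
```

```text
[ 0.50458488 -0.32513622  0.72603201]
[ 0.49254457 -0.09665585  0.075     ]
3 [[-1.0,0.02,0.92,0.03],[-1.0,0.03,0.92,-0.0],[-0.47,0.01,0.43,-0.0]]
```

View pics/t2c.png

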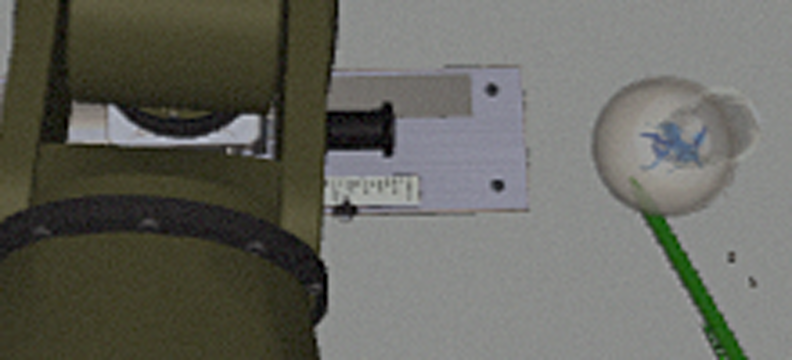

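The tube has sprung free: the grip's outer flange went from px 363.9 to 369.2. Next I go over the grip with the fingers open.

```bash
python3 -c "
from h import *
plan([.4925,-.0967,.15],.029)"
```

```text
6 [[0.09,-0.02,1.0,0.03],[0.08,-0.02,1.0,0.0],[0.09,-0.02,1.0,0.0],[0.08,-0.02,1.0,0.0],[0.09,-0.01,1.0,0.0],[0.02,-0.01,0.27,0.0]]
```

play_rows --increments '[[[0,0,0.9,0],[0,0,0.9,0],[0,0,0.9,0],[0,0,0.9,0],[0,0,0.8,0],[0,0,0.2,0],[0,0,0,0],[0,0,0,0]]]' --fingers 0.5

```text
clock: 7.25
eef_pos: [0.4948, -0.0857, 0.159]
tcp_rot: [[0.005, 0.999, 0.033], [0.005, 0.033, -0.999], [-1.0, 0.005, -0.005]]
contact_force: [-1.0, -0.7, -0.1]
finger_gap: 0.648
```

```bash
python3 - <<'E'
from h import *
import pickle
p=camera_params("wrist");a=snap("wrist","w4");pickle.dump(p,open("w4.pkl","wb"));print(state()["eef_pos"])
plan([.4925,-.0967,.056],.029)
E
```

```text
[ 0.49481977 -0.08559077  0.15904828]
6 [[1.0,-0.03,0.11,0.04],[1.0,-0.02,0.11,0.0],[1.0,-0.03,0.11,0.0],[1.0,-0.02,0.1,0.0],[1.0,-0.03,0.11,0.0],[0.15,-0.0,0.01,0.0]]
```

View pics/w4.png

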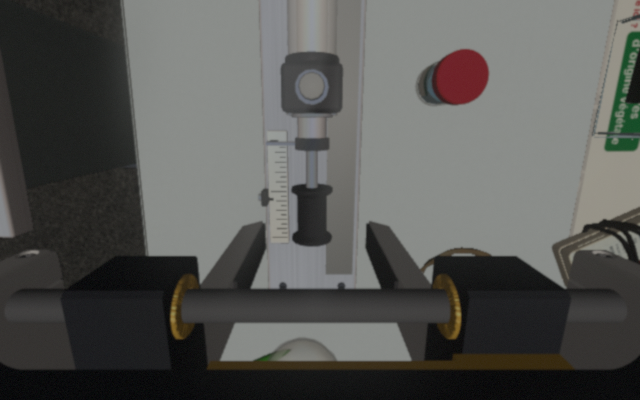

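The view is clear: grip middle at (312,215), index blade at v≈142, pointer tip at about (271,198), button at (313,86). I'll zoom in for precise pixels.

```bash
python3 - <<'E'
from h import *
import pickle
p=pickle.load(open("w4.pkl","rb"))
b=cv2.imread("pics/w4.png")
cv2.imwrite("pics/w4c.png",cv2.resize(b[125:255,250:340],None,fx=4.6,fy=4.6,interpolation=cv2.INTER_CUBIC))
y=np.array([np.sin(.029),-np.cos(.029)]);
for n,u,v,z in[("btn",313,86,.108),("grip",312,215,.075),("flA",312,186,.075),("flB",312,242,.075),("ptr",271,198,.035),("idx",270,142,.035)]:
    X=onz(p,u,v,z);print(n,X.round(4),(X[:2]@y).round(4))
E
```

```text
btn [0.4903 0.006  0.108 ] 0.0082
grip [ 0.4926 -0.0979  0.075 ] 0.1122
flA [ 0.4918 -0.072   0.075 ] 0.0862
flB [ 0.4934 -0.1232  0.075 ] 0.1375
ptr [ 0.4514 -0.0936  0.035 ] 0.1067
idx [ 0.4504 -0.0384  0.035 ] 0.0515
```

View pics/w4c.png

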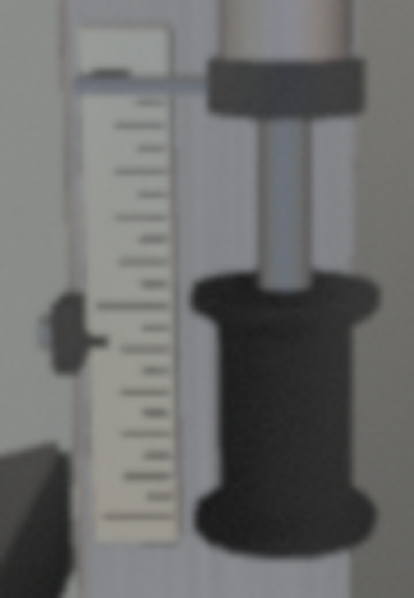

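Scale reading: the 0 tick is at v≈140.7 and the 50 tick at v≈191.3. The pointer at 199.1 reads about 58 mm. Now I descend on the grip.

play_rows --increments '[[[0.9,-0.1,0.5,0],[0.9,0,0,0],[0.9,0,0,0],[0.7,0,0,0],[0.5,0,0,0],[0.3,0,0,0],[0,0,0,0]]]'

```text
clock: 8.0
eef_pos: [0.4945, -0.0916, 0.0728]
tcp_rot: [[0.007, 0.999, 0.038], [0.005, 0.038, -0.999], [-1.0, 0.007, -0.005]]
contact_force: [-0.3, -0.1, -0.7]
finger_gap: 0.747
```

```bash
python3 -c "
from h import *
print(state()['contact_force']);plan([.4926,-.0976,.056],.029)"
```

```text
[-0.32646727 -0.07729909 -0.71447877]
1 [[0.84,-0.11,0.3,0.09]]
```

play_rows --increments '[[[0.4,-0.1,0.3,0.1],[0.5,0,0,0],[0.1,0,0.05,0],[0,0,0,0]]]'

```text
clock: 8.4
eef_pos: [0.4934, -0.0993, 0.0522]
tcp_rot: [[0.009, 1.0, 0.027], [0.004, 0.027, -1.0], [-1.0, 0.009, -0.004]]
contact_force: [0.1, 0.1, 1.0]
finger_gap: 0.75
```

play_rows --increments '[[[0,0,0,0],[0,0,0,0],[0,0,0,0],[0,0,0,0],[0,0,0,0],[0,0,0,0],[0,0,0,0],[0,0,0,0]]]' --fingers -1 --squeeze 30

```text
clock: 9.2
eef_pos: [0.4924, -0.0993, 0.0531]
tcp_rot: [[0.006, 1.0, 0.027], [0.004, 0.027, -1.0], [-1.0, 0.007, -0.004]]
contact_force: [0.3, 0.0, -1.3]
finger_gap: 0.266
```

The gap is 25 mm, so the fingers are on the waist. I'll draw out about 48 mm first, then check.

play_rows --increments '[[[0,0,0.3,0],[0,0,0.4,0],[0,0,0.4,0],[0,0,0.4,0],[0,0,0.4,0],[0,0,0.3,0],[0,0,0.2,0],[0,0,0,0],[0,0,0,0]]]'

```text
clock: 10.1
eef_pos: [0.4939, -0.1511, 0.053]
tcp_rot: [[0.007, 1.0, 0.026], [0.006, 0.026, -1.0], [-1.0, 0.007, -0.006]]
contact_force: [-0.7, 4.6, 2.3]
finger_gap: 0.272
```

```bash
python3 - <<'E'
from h import *
import pickle
s=state();p=camera_params("wrist");a=snap("wrist","w5");pickle.dump(p,open("w5.pkl","wb"));print(s["eef_pos"],s["contact_force"],s["finger_gap"],s["qd"].round(2))
b=cv2.cvtColor(a,cv2.COLOR_RGB2BGR)
print([np.round(proj(p,np.array(X))) for X in((.4514,-.0943,.035),(.4514,-.0884,.035))])
cv2.imwrite("pics/w5c.png",cv2.resize(b[60:230,210:350],None,fx=3.5,fy=3.5,interpolation=cv2.INTER_CUBIC))
E
```

```text
[ 0.49393359 -0.15112906  0.05295163] [-0.68485986  4.5743484   2.28945788] 0.2717131017145364 [-0.09  0.11 -0.08  0.19  0.03 -0.19]
[array([249., 138.]), array([249., 128.])]
```

View pics/w5c.png

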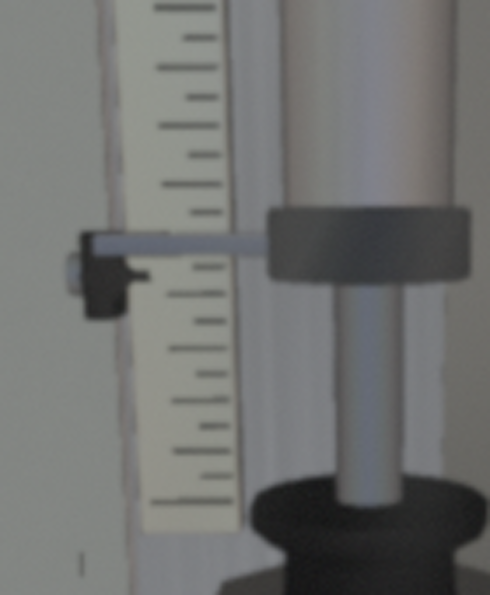

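The blade is at v≈244 in the crop and the pointer tip at 275, with 27 px per 5 mm. About 5.7 mm remains, so I'll firm up the grip and approach.

play_rows --increments '[[[0,0,0,0],[0,0,0.1,0],[0,0,0.12,0],[0,0,0,0],[0,0,0,0],[0,0,0,0]]]' --squeeze 55

```text
clock: 10.75
eef_pos: [0.494, -0.1539, 0.053]
tcp_rot: [[0.006, 1.0, 0.028], [0.007, 0.028, -1.0], [-1.0, 0.007, -0.007]]
contact_force: [-0.3, 5.7, 2.3]
finger_gap: 0.258
```

```bash
python3 - <<'E'
from h import *
import pickle
s=state();p=camera_params("wrist");a=snap("wrist","w6");pickle.dump(p,open("w6.pkl","wb"));print(s["eef_pos"],s["contact_force"],s["finger_gap"],s["qd"].round(2))
b=cv2.cvtColor(a,cv2.COLOR_RGB2BGR)
cv2.imwrite("pics/w6c.png",cv2.resize(b[80:180,220:300],None,fx=5.8,fy=5.8,interpolation=cv2.INTER_CUBIC))
E
```

```text
[ 0.49403867 -0.15394841  0.05296331] [-0.27663359  5.73520116  2.2966709 ] 0.25830165678017625 [ 0.25 -0.12  0.1  -0.02  0.01  0.09]
```

View pics/w6c.png

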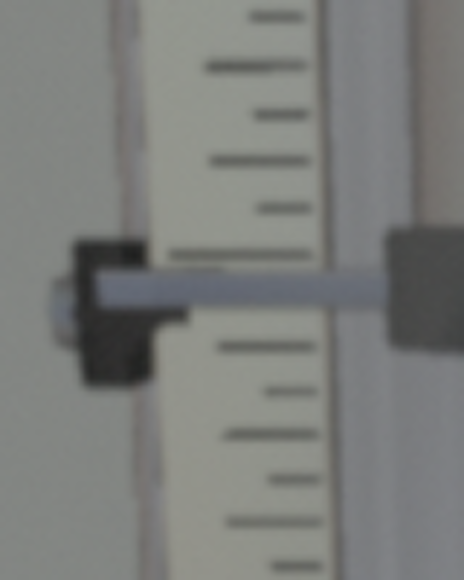

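```bash
python3 - <<'E'
from h import *
import pickle
from scipy.optimize import least_squares
P={i:pickle.load(open(f"w{i}.pkl","rb")) for i in(1,4,5,6)}
for i in P: print(i,ray(P[i],0,0)[0].round(4))
pt={1:(291.7,270.7),4:(250+107/4.6,125+341/4.6),5:(210+149/3.5,60+275/3.5),6:(220+188/5.8,80+315/5.8)}
r=least_squares(lambda X:np.ravel([np.subtract(proj(P[i],X),pt[i]) for i in(4,5,6)]),[.45,-.09,.035]);print("ptr",r.x,r.fun.round(1))
d=np.array([np.sin(.029),-np.cos(.029)])
bl={4:(250+75/4.6,125+84/4.6),5:(210+93/3.5,60+244/3.5),6:(220+97/5.8,80+289/5.8)}
def f(q):
    return np.ravel([np.subtract(proj(P[i],np.array([q[0]+d[0]*a,q[1]+d[1]*a,q[2]])),bl[i]) for i,a in((4,0),(5,q[3]),(6,q[4]))])
q=least_squares(f,[.45,-.04,.05,.05,.052]);print("blade",q.x.round(4),q.fun.round(1))
ap=r.x[:2]@d
for i in(5,6):
  for z in(.035,.045,.055,.065): print(i,z,"remaining mm",1000*(ap-onz(P[i],*bl[i],z)[:2]@d))
E
```

```text
1 [0.4791 0.081  0.3806]
4 [ 0.4912 -0.0185  0.3374]
5 [ 0.4904 -0.0841  0.2314]
6 [ 0.4905 -0.0871  0.2315]
ptr [ 0.45332909 -0.09499191  0.03403902] [-0.2  0.   0.   0.2  0.1 -0.2]
blade [ 0.4543 -0.0362  0.0858  0.0521  0.0551] [-0.  0. -0.  0.  0. -0.]
5 0.035 remaining mm 5.572956453011257
5 0.045 remaining mm 5.7866431834677625
5 0.055 remaining mm 6.0003299139242685
5 0.065 remaining mm 6.214016644380774
6 0.035 remaining mm 2.6279644963402293
6 0.045 remaining mm 2.8405394890588935
6 0.055 remaining mm 3.053114481777572
6 0.065 remaining mm 3.26568947449625
```

The visible top of the blade is high (z≈0.086), and correcting for its parallax leaves about 3.4 mm. I'll nudge once more.

play_rows --increments '[[[0,0,0.12,0],[0,0,0.12,0],[0,0,0,0],[0,0,0,0],[0,0,0,0],[0,0,0,0]]]'

```text
clock: 11.4
eef_pos: [0.4941, -0.1569, 0.053]
tcp_rot: [[0.006, 1.0, 0.029], [0.008, 0.029, -1.0], [-1.0, 0.006, -0.008]]
contact_force: [-0.9, 5.3, 4.1]
finger_gap: 0.264
```

```bash
python3 - <<'E'
from h import *
import pickle
s=state();p=camera_params("wrist");a=snap("wrist","w7");pickle.dump(p,open("w7.pkl","wb"));print(s["eef_pos"],s["contact_force"],s["qd"].round(2))
ps=camera_params("side");c=snap("side","s7");t=snap("top","t7");pt=camera_params("top")
X=np.array([.4533,-.095,.034]);us,vs=map(int,proj(ps,X));ut,vt=map(int,proj(pt,X));print(us,vs,ut,vt)
r=lambda im:cv2.resize(im,(400,400),interpolation=cv2.INTER_CUBIC)
o=np.hstack([r(a[90:170,220:300]),r(c[vs-30:vs+30,us-30:us+30])])
cv2.imwrite("pics/c7.png",cv2.cvtColor(o,cv2.COLOR_RGB2BGR))
E
```

```text
[ 0.49410389 -0.1568806   0.05295206] [-0.86479768  5.25043283  4.10154234] [ 0.12 -0.11  0.1  -0.04 -0.04  0.16]
369 213 356 234
```

View pics/c7.png

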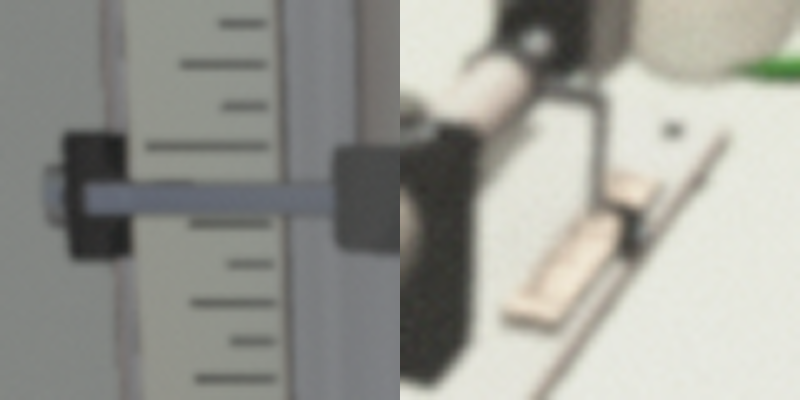

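```bash
python3 - <<'E'
from h import *
import pickle
d=np.array([np.sin(.029),-np.cos(.029)])
p=pickle.load(open("w7.pkl","rb"))
A=lambda u,v,z:1000*onz(p,220+u/5,90+v/5,z)[:2]@d
for z in(.034,.037):print("slide",z,A(97,196,z),"shift per px",A(97,201,z)-A(97,196,z))
for z in(.04,.08,.086):print("blade",z,A(85,199,z))
print("ptr tri",1000*(np.array([.4533,-.095])@d))
pc=ray(p,0,0)[0];print(pc)
# side: hanging strip bottom vs pointer, as rays at z
ps=camera_params("side")
for n,u,v,z in(("bladebot",601,205,.035),("slide top L",615,207,.037),("slide mid",628,225,.035)):
    X=onz(ps,339+(u-400)/6.667,183+v/6.667,z);print(n,X.round(4),1000*X[:2]@d)
E
```

```text
slide 0.034 108.08390508769098 shift per px 0.6057899594653975
slide 0.037 108.02891186295653 shift per px 0.596590372109219
blade 0.04 108.32524608298117
blade 0.08 107.51863756104703
blade 0.086 107.3976462827569
ptr tri 108.1039127881048
[ 0.49060506 -0.09027502  0.23154906]
bladebot [ 0.4525 -0.0911  0.035 ] 104.22550999708507
slide top L [ 0.4464 -0.0879  0.037 ] 100.79741347502333
slide mid [ 0.4391 -0.0807  0.035 ] 93.36655979677262
```

About 0.3–0.7 mm remains. One tiny nudge, then a steadiness check.

play_rows --increments '[[[0,0,0.04,0],[0,0,0,0],[0,0,0,0],[0,0,0,0],[0,0,0,0],[0,0,0,0],[0,0,0,0],[0,0,0,0],[0,0,0,0],[0,0,0,0]]]'

```text
clock: 12.55
eef_pos: [0.494, -0.1546, 0.0529]
tcp_rot: [[0.005, 1.0, 0.03], [0.01, 0.03, -0.999], [-1.0, 0.005, -0.01]]
contact_force: [-0.1, 3.8, 3.9]
finger_gap: 0.265
```

```bash
python3 - <<'E'
from h import *
def bars(im):
    g=im.astype(float).mean(2)
    c=np.median(g[100:160,248:252],axis=1); s=np.median(g[100:160,233:236],axis=1)
    B=(im[100:160,245:280,2].astype(float)-im[100:160,245:280,0]).mean(1); w=np.clip(B-B.mean()-5,0,None)
    dk=np.where(s<60)[0]+100
    return (w@np.arange(100,160)/w.sum()).round(2), (dk.min(),dk.max()) if len(dk) else None
im7=cv2.cvtColor(cv2.imread("pics/w7.png"),cv2.COLOR_BGR2RGB)
print(bars(im7),state()["eef_pos"])
for i in range(4):
    im=camera("wrist");print(bars(im))
s=state();print(s["clock"],s["eef_pos"],s["contact_force"],s["finger_gap"])
# bystanders: change in the top view away from the arm, before vs now
a=cv2.imread("pics/top0.png");b=cv2.cvtColor(snap("top","t8"),cv2.COLOR_RGB2BGR)
d=cv2.absdiff(cv2.GaussianBlur(a,(5,5),0),cv2.GaussianBlur(b,(5,5),0)).max(2)
for n,(x0,x1,y0,y1) in dict(flask=(420,475,195,245),jar=(295,322,152,182),timer=(243,275,250,275)).items(): print(n,d[y0:y1,x0:x1].mean().round(1),d[y0:y1,x0:x1].max())
E
```

```text
(np.float64(129.32), (np.int64(117), np.int64(139))) [ 0.49402019 -0.15458494  0.05294276]
(np.float64(129.12), (np.int64(121), np.int64(138)))
(np.float64(129.08), (np.int64(121), np.int64(139)))
(np.float64(129.08), (np.int64(121), np.int64(139)))
(np.float64(129.08), (np.int64(121), np.int64(139)))
12.75 [ 0.49401612 -0.1545408   0.05294472] [-1.6801185   5.31285902  2.00668951] 0.26611538900545606
flask 46.5 119
jar 9.6 13
timer 10.6 13
```

Zero rows let the spring creep the arm back, since each re-targets the measured pose. I'll re-draw with a small holding bias on the last rows.

play_rows --increments '[[[0,0,0.1,0],[0,0,0.08,0],[0,0,0.02,0],[0,0,0.015,0],[0,0,0.015,0],[0,0,0.015,0]]]'

```text
clock: 13.4
eef_pos: [0.4941, -0.1575, 0.053]
tcp_rot: [[0.005, 1.0, 0.031], [0.012, 0.031, -0.999], [-1.0, 0.005, -0.012]]
contact_force: [-0.4, 4.9, 3.2]
finger_gap: 0.265
```

```bash
python3 - <<'E'
from h import *
for i in range(4):
    s=state();print(s["clock"],s["eef_pos"].round(4),s["contact_force"].round(1)); [camera("wrist") for _ in range(2)]
E
```

```text
13.4 [ 0.4941 -0.1575  0.053 ] [-0.4  4.9  3.2]
13.5 [ 0.4941 -0.1575  0.053 ] [-1.8  4.8  3.2]
13.6 [ 0.4941 -0.1575  0.0529] [-1.7  6.   2.4]
13.7 [ 0.4941 -0.1575  0.0529] [-2.1  6.1  3.3]
```

```bash
python3 - <<'E'
from h import *
import pickle
d=np.array([np.sin(.029),-np.cos(.029)])
def meas(im,p):
    g=cv2.resize(im.astype(np.float32).mean(2),None,fx=1,fy=8,interpolation=cv2.INTER_CUBIC)
    r=slice(108*8,152*8)
    s=g[r,234:237].mean(1); th=(s.min()+np.percentile(s,90))/2; k=np.where(s<th)[0]; sl=(108+k.min()/8+108+k.max()/8)/2
    B=(im[108:152,248:285,2].astype(float)-im[108:152,248:285,0]).mean(1);B=cv2.resize(B[:,None],None,fx=1,fy=8,interpolation=cv2.INTER_CUBIC)[:,0]
    k=np.where(B>(B.max()+np.median(B))/2)[0]; bl=(108+k.min()/8+108+k.max()/8)/2
    A=lambda u,v,z:1000*onz(p,u,v,z)[:2]@d
    print("slide v",sl,A(237,sl,.037),"blade v",bl,(k.max()-k.min())/8,A(262,bl,.086),"remaining",A(237,sl,.037)-A(262,bl,.086), "vs tri ptr",108.1-A(262,bl,.086))
for i in(7,):
    meas(cv2.cvtColor(cv2.imread("pics/w7.png"),cv2.COLOR_BGR2RGB),pickle.load(open("w7.pkl","rb")))
p=camera_params("wrist");meas(snap("wrist","w9"),p)
a=cv2.imread("pics/side0.png");b=cv2.cvtColor(snap("side","s9"),cv2.COLOR_RGB2BGR)
D=cv2.absdiff(cv2.GaussianBlur(a,(5,5),0),cv2.GaussianBlur(b,(5,5),0)).max(2)
for n,(x0,x1,y0,y1) in dict(flask=(365,403,160,198),jar=(270,296,203,238),timer=(346,382,256,298)).items(): print(n,D[y0:y1,x0:x1].mean().round(1),D[y0:y1,x0:x1].max())
g=np.hstack([cv2.resize(x[140:230,330:440],(400,327),interpolation=cv2.INTER_CUBIC) for x in(a,b)])
w=cv2.imread("pics/w9.png");cv2.imwrite("pics/c9.png",np.hstack([g[:,:],cv2.resize(w[90:170,220:270],(0,0),fx=0,fy=0,dst=None) if 0 else g[:,:0]]))
E
```

```text
slide v 129.125 107.98320412683017 blade v 129.8125 5.125 107.41119642227817 remaining 0.5720077045520071 vs tri ptr 0.6888035777218278
slide v 127.875 107.92165632473687 blade v 129.5 5.25 108.07135861877778 remaining -0.14970229404090674 vs tri ptr 0.028641381222215045
flask 22.3 173
jar 4.6 7
timer 4.5 7
```

The blade is level to within about 0.2 mm. I'll use my last picture to check the flask, before on the left and now on the right.

```bash
python3 -c "
from h import *
s=state();print(s['clock'],s['eef_pos'].round(4));job_done()"
```

```text
13.9 [ 0.4941 -0.1575  0.053 ]
the job is handed in; nothing more can be done
```

I pressed the lock button and the tube sprang free. I then took the pull grip by its waist, drew the tube out until the index blade stood level with the pointer, and handed in at 13.9 s with the grip still held.

**Level:** The last wrist-camera measurement put the blade within about 0.2 mm of the pointer. The two estimates were −0.15 mm and +0.03 mm. The scale itself read about 56–58 mm for the pointer, depending on the view, because of parallax and calibration error.

**Steadiness:** On the way I found that hold commands with no motion let the spring creep the arm back about 2 mm. I re-drew the tube and kept a small pull on the last moves. After that the tool stayed at y = −0.1575 m with no drift over 0.5 s.

**Pointer:** It triangulated to the same place before and after the draw, to within about 0.2 mm.

**Button press:** The force reading reached 40 N as the button bottomed out. That was through the fingertips, but it sits right at the 40 N limit set for the arm and gripper body.

**Bystanders:**
- **Jar and timer:** they look unchanged in both cameras.
- **Flask:** I could not confirm it. The before/after picture comparison differs in that area, probably because the arm is in front of it. My last picture of it was refused because the 12-picture limit was reached. By my estimate the gripper stayed about 5 cm away from the flask, and I saw no unexpected force.

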